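# Stack two gauge cases in the transport carrier and clip its cover on

### The job

Pack the gauges for transport: stack the deep grey case squarely on the carrier's base and the flat grey case squarely on top of it (either way round), then set the cover with the black grip on the column and press it straight down between the two spring latches until it clicks in and both hooks have snapped back over its ends. Do not let go: keep pressing the cover firmly home, with a clear push of around 10 N, and finish while still holding it pressed. Leave the wash bottle, caliper, screwdriver and micrometer where they are.

Things in the scene. Friction and masses are not known exactly. Their poses are not given: they have to be found in the camera images.
- carrier: transport carrier: grey base plate 140 x 80 mm (x, y) on rubber feet, 2.5 kg, loose on the bench, with a spring-steel latch standing at each x end. Origin: centre of the underside, on the bench; z up; x along the plate, towards the far latch. Home heights of the origins above this one: deep case 14 mm, flat case 50 mm, cover 74 mm; all centred and parallel to the plate
- carrier_seat (a point): centre of the plate's top, 14 mm above the carrier's origin, where the deep case stands. Around it a rounded locating ridge, outside 77 x 43 mm, 3 mm high, enters the recess under the case with 2.5 mm of play each way. The latches, 24 mm wide in y, stand at x = +54.5 and -54.5 mm, their tops 97 mm above the bench
- deep_case: deep closed case of grey plastic, 90 x 56 x 36 mm (x, y, z), 0.25 to 0.5 kg. Origin: centre of its underside; x along its length, z up. Underside: recess 82 x 48 mm, 4 mm deep, inside a 4 mm rim. Top: rounded locating ridge 77 x 43 mm, 3 mm high above the 36 mm, for the next case. It passes freely down between the hooks
- flat_case: flat closed case of grey plastic, like the deep one but 24 mm high: 90 x 56 x 24 mm, 0.14 to 0.28 kg, same recess below and 3 mm ridge on top. Origin: centre of its underside; x along its length, z up
- cover: clip cover, 0.16 kg: aluminium plate 90 x 56 mm, 9 mm thick, with a catch edge at each x end (50 mm wide, 3.5 mm high) that makes it 102 mm long, so it must push the hooks apart; underneath a recess 85 x 51 mm, 4 mm deep, for the ridge. Origin: centre of its underside; x along its length, z up. At home its catch edges lie about 1 mm below the hooks
- cover_grip (a point): centre of the top of the cover's black grip, 30 mm above the cover's underside; a block 60 x 24 mm (x, y) from 9 to 30 mm: pinch it across y. Pressed down, its ends meet the lead-ins 8 mm above home; the push grows to 6 to 13 N at about 5 mm, then drops to nothing as the hooks slip over the edges and spring back, fully by 1 mm above home; then it rises steeply on the stack
- latch_near (a joint): spring latch at the carrier's -x end, hinged at its root: 0 = upright at rest, grows (rad) as the hook is pushed outwards, about 0.04 while the cover passes; a spring brings it back
- latch_far (a joint): the same latch at the carrier's +x end, also growing outwards
- latch_near_hook (a point): tip of the near latch's hook, on its lower face: 79 mm above the carrier's underside, 97 mm from the far hook's tip. Above the hook a sloping lead-in flares out to about 111 mm of clear width between both latches
- latch_far_hook (a point): tip of the far latch's hook, likewise
- wash_bottle: bystander: white wash bottle with yellow spout, 69 mm across, 246 mm high, standing; origin under its centre
- caliper: bystander: caliper, 72 x 228 x 13 mm, lying near the bench's front edge; origin under its centre
- screwdriver: bystander: screwdriver with red handle, 24 x 195 x 29 mm, lying near the bench's front edge; origin under its centre
- micrometer: bystander: micrometer, 49 x 129 x 18 mm, lying; origin under its centre

How it is judged:
By the outcome, as a careful person would: the job done as asked, in the order asked, and still so for the second after the job is handed in, while the arm keeps its last pose, push and grip.
It also fails if it takes over 72 s, if anything falls off the work surface, if the arm or the gripper's body presses on something with over 40 N, if the wrist force passes 120 N, or if a joint passes its speed limit or range.

### The arm

A 7-joint arm with a two-finger parallel gripper is mounted at the origin on a cart in front of the work surface, level with it; the furniture and walls round the work are solid. World frame = base frame: x ahead of the robot, y to its left, z up, the work surface at z = 0. Lengths are in mm, angles in rad, forces in N, time in s.
With the tool pointing down it reaches from about 400 to 850 mm from the base axis. Payload 4.5 kg.
Tool frame: the origin (TCP) lies at the very end of the fingers, on their centre line; the grasp point (between the pads) lies 19 mm behind it; z points along the fingers, y is the line along which they close (so a half turn about z gives the same grasp; the last joint's range is limited). The gripper opens to 85 mm and grips with 20 to 120 N. Pads are 22 mm wide; open, the fingers measure 114 mm over their backs; the gripper's body (76 mm by 85 mm) begins 54 mm behind the grasp point. The pads swing forward as they close: fully open they stand 13 mm farther back than shut.
Start: joints at [1.215, 0.689, -0.195, 1.565, 0.157, 0.902, -0.215], TCP at [237.533, -578.128, 231.317] pointing down, gripper open.
Joint ranges: [-3.01, 3.01], [-0.46, 2.08], [-1.47, 1.51], [0.13, 2.56], [-1, 4.14], [0.04, 2.09], [-2.66, 2.66]. Speed limits (rad/s): [2.57, 2.57, 3.14, 3.14, 3.14, 3.14, 3.14].

### API

Orientations are given as a rotation vector (axis times angle).
In Python, from workcell import state, get_image, sign_off gives the robot as it stands.
- The arm moves only by the shell command python3 -m handwheel 'ROWS' [FORCE]. ROWS is JSON, a list that holds one entry, the list of rows, each a list of 7 numbers: the shift along the tool's x, y, z in cm, then the turn, a rotation vector about the tool's x, y, z in degrees, then the opening, from 0 (shut) to 1 (fully open). In form: [[[tx, ty, tz, rx, ry, rz, grip], ...]]. A call has 1 to 20 rows; each row shifts and turns the commanded pose from where the row before left it, along the tool's axes as they then stand; what a row does not reach is not made up. A row lasts 1/8 s, in which the tool goes at most 62.5 mm and 10.7 degrees, less where a joint would pass 70% of its speed; a pose out of reach is approached as far as the arm can. A call with a gripper value outside its range is refused whole. The fingers move at their own pace and stop on an object; FORCE is the grip in N (left out, the last holds). Time passes only in rows, so rows that do not move let the fingers close. It gives the time, the measured TCP pose, the force, the opening and the grip force at its end, in the units of the state.
- state(): the state, without advancing time (a new reading comes with each control period).
- get_image(name): name is "scene" or "top" or "wrist"; returns a dict with "img" (384x512x3 uint8, blue, green, red), "mtx" (3x3 intrinsics, pixels), "xyz" and "orientation" of the camera in the world. Camera axes: x right, y up, looking along -z (the intrinsics and any distortion apply to the point x, -y, -z); pixel columns grow to the right and rows downward; lengths in mm; the calibration is good to about 2 mm. A picture is of the moment at which its call begins. There is no depth.
- sign_off(): hands the job in; it is judged then, once.
The state is a dict: "time_s": time; "q": joint angles; "qd": joint speeds; "tau": joint torques, N m; "ee_pos": TCP position; "tcp_rot": TCP orientation; "wrist_force": force on the tool from outside, world axes, zero at the start; "ft_torque": the same for the moment, N m; "width": finger opening in mm; "finger_force": force on a finger pad.
Only numpy, scipy, OpenCV 4.12 (cv2) and the standard library are available. Lean on these libraries where they do the work, as an engineer would, in place of code of your own. Each camera call takes 0.05 s, during which the arm holds its last target. There are 200 camera calls.

## Working session

There is one attempt and no reset: what is moved stays moved. The work goes in short steps, Python scripts to look and compute and a shell command to move; the robot and the scene stay as the last step left them, time stands still between calls to the robot, and variables do not carry over. Pictures are saved under pics/ and viewed, at most 10 in all, crops included, and the job is handed in when it is done.

```bash
mkdir -p pics; ls; cat > h.py <<'E'
import numpy as np, cv2
from workcell import state, get_image, sign_off
from scipy.spatial.transform import Rotation as R
def rot(o):
    o=np.array(o,float)
    return o if o.shape==(3,3) else (R.from_rotvec(o).as_matrix() if o.size==3 else R.from_quat(o).as_matrix())
def ray(c,px,z):
    M=np.array(c["mtx"]);d=np.linalg.inv(M)@[px[0],px[1],1];d=rot(c["orientation"])@(d*[1,-1,-1])
    p=np.array(c["xyz"],float);return p+d*(z-p[2])/d[2]
def proj(c,P):
    v=(np.array(P)-np.array(c["xyz"]))@rot(c["orientation"]);v=v*[1,-1,-1];u=np.array(c["mtx"])@v;return u[:2]/u[2]
E
python3 - <<'E'
from h import *
import pickle
print(state())
ims={}
for n in("scene","top"):
    c=get_image(n);ims[n]=c
    print({k:v for k,v in c.items() if k!="img"})
pickle.dump(ims,open("a.pkl","wb"))
cv2.imwrite("pics/top1.png",cv2.resize(ims["top"]["img"],(800,600),interpolation=cv2.INTER_CUBIC))
cv2.imwrite("pics/scene1.png",cv2.resize(ims["scene"]["img"],(800,600),interpolation=cv2.INTER_CUBIC))
E
```

```text
pics
{'time_s': 0.0, 'q': array([ 1.21480891,  0.68998729, -0.19452528,  1.56641266,  0.15734197,
        0.90250716, -0.21511783]), 'qd': array([ 1.94264001e-05,  7.74222991e-04, -3.94883438e-04,  1.43914553e-03,
        1.37905041e-04, -3.52522175e-04, -7.63871538e-04]), 'tau': array([ 9.62848208e-05, -5.39620399e+01, -1.26678821e+00, -1.58544695e+01,
        9.01994761e-03,  9.36767610e-03, -2.16673271e-05]), 'ee_pos': array([ 237.18009753, -577.50552775,  230.46401254]), 'tcp_rot': array([-3.08027763e+00, -6.08220533e-01,  8.40150695e-04]), 'wrist_force': array([0.54554164, 0.28224874, 0.72214975]), 'ft_torque': array([ 0.00031769, -0.00093706, -0.01635966]), 'finger_force': 0.0, 'width': 85.68005094191321}
{'mtx': array([[396.91167489,   0.        , 254.30766606],
       [  0.        , 396.91167489, 193.86651851],
       [  0.        ,   0.        ,   1.        ]]), 'xyz': array([-57.98852224, 457.27837447, 547.73605844]), 'orientation': array([ 0.57178961, -1.07545266, -1.98048245])}
{'mtx': array([[428.11745996,   0.        , 245.83270065],
       [  0.        , 428.11745996, 187.48784875],
       [  0.        ,   0.        ,   1.        ]]), 'xyz': array([ 385.07750135,   29.53607529, 1167.76027824]), 'orientation': array([ 0.11325819, -0.13716772, -1.5743344 ])}
```

View pics/top1.png

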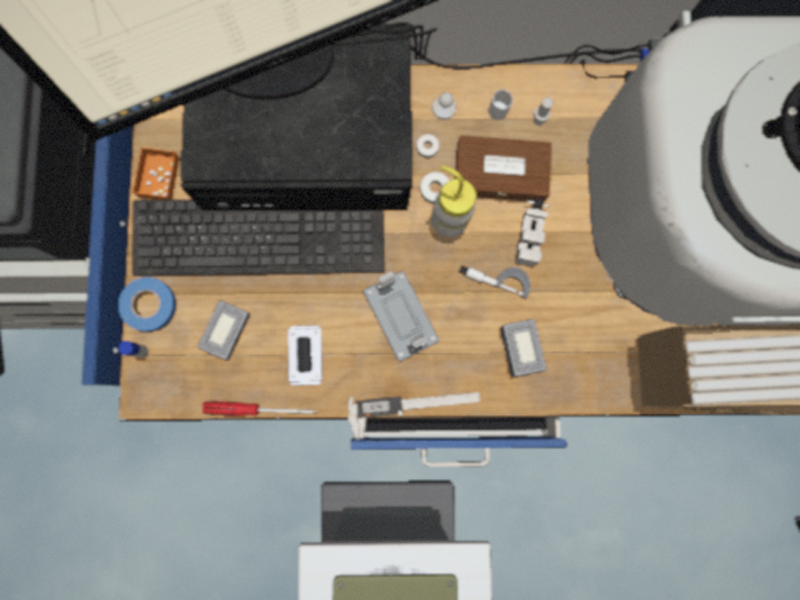

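View pics/scene1.png

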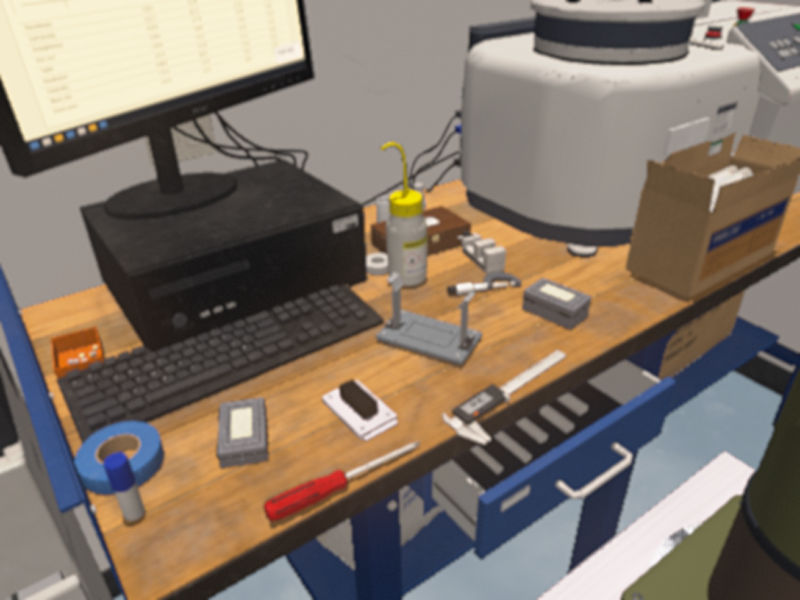

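Top view (800x600): carrier at (400,315), cover at (305,355), one grey case at (223,330), another at (523,348); the arm is out of view. Next, enlarged crops.

```bash
python3 - <<'E'
from h import *
import pickle
ims=pickle.load(open("a.pkl","rb"))
k=6
def crop(n,u,v,w=66,h=49): # u,v in 800-scale
    u=int(u*.64-w/2);v=int(v*.64-h/2);print(n,u,v)
    return cv2.resize(ims[n]["img"][v:v+h,u:u+w],(396,294),interpolation=cv2.INTER_CUBIC)
a=np.vstack([np.hstack([crop("top",223,330),crop("top",523,348)]),np.hstack([crop("top",305,355),crop("top",400,315)])])
cv2.imwrite("pics/tc.png",a)
a=np.vstack([np.hstack([crop("scene",243,432),crop("scene",556,302)]),np.hstack([crop("scene",360,408),crop("scene",430,318,90,67)])])
cv2.imwrite("pics/sc.png",a)
E
```

```text
top 109 186
top 301 198
top 162 202
top 223 177
scene 122 251
scene 322 168
scene 197 236
scene 230 170
```

View pics/tc.png

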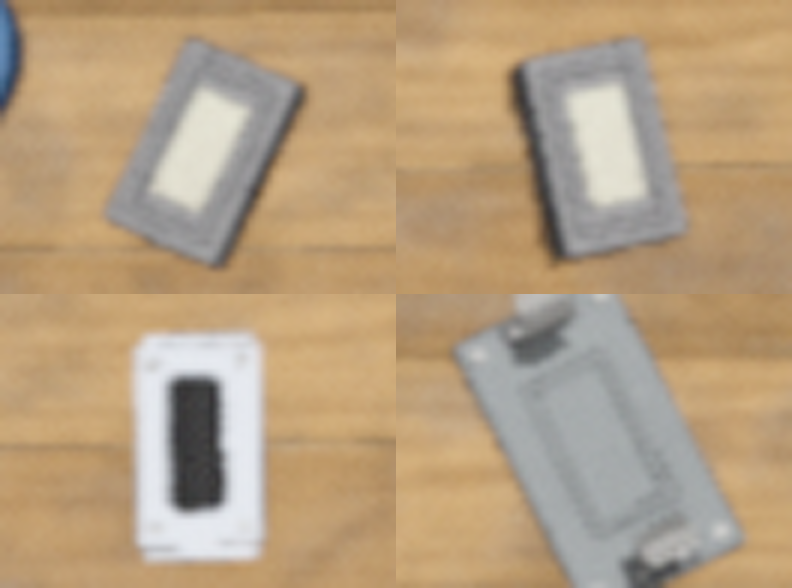

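View pics/sc.png

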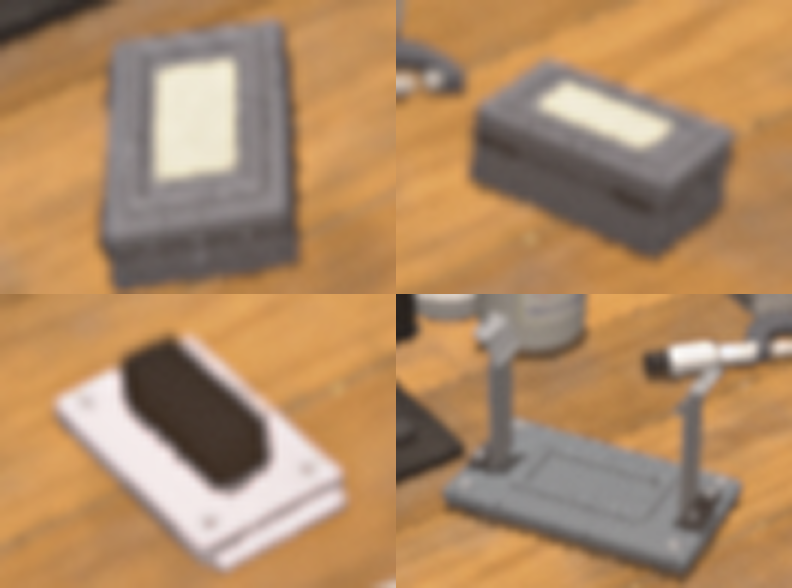

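```bash
python3 - <<'E'
from h import *
import pickle
c=pickle.load(open("a.pkl","rb"))["top"]
def m(name,off,sub,pts,z):
    P=np.array([ray(c,((p[0]-sub[0]+.5)/6-.5+off[0],(p[1]-sub[1]+.5)/6-.5+off[1]),z) for p in pts])
    L=[np.linalg.norm(P[i]-P[(i+1)%4]) for i in range(4)]
    d=(P[0]+P[1]-P[2]-P[3])
    print(name,P.mean(0).round(1),"sides",np.round(L,1),"long axis deg",np.degrees(np.arctan2(d[1],d[0])).round(1))
m("flat",(109,186),(0,0),[(190,37),(293,82),(212,262),(105,215)],24)
m("flatlabel",(109,186),(0,0),[(208,83),(250,100),(195,212),(150,192)],27)
m("deep",(301,198),(396,0),[(524,62),(640,38),(688,235),(570,250)],36)
m("deeplabel",(301,198),(396,0),[(565,85),(625,80),(648,200),(590,210)],39)
m("cover",(162,202),(0,294),[(135,335),(260,335),(263,558),(135,560)],9)
m("grip",(162,202),(0,294),[(170,378),(218,378),(222,505),(172,510)],30)
m("ridge",(223,177),(396,294),[(530,385),(600,350),(675,500),(600,535)],16)
s=state();print(rot(s["tcp_rot"]).round(3))
E
```

```text
flat [508.6 289.6  24. ] sides [50.9 86.9 52.4 87. ] long axis deg -23.3
flatlabel [509.1 288.7  27. ] sides [20.4 54.8 22.1 54.2] long axis deg -25.6
deep [ 473.1 -225.5   36. ] sides [53.2 89.  52.7 84.8] long axis deg 11.5
deeplabel [ 473.8 -225.5   39. ] sides [26.8 53.6 26.1 55.8] long axis deg 8.8
cover [464.2 150.1   9. ] sides [ 56.5 100.1  57.  100.9] long axis deg 1.0
grip [464.4 149.2  30. ] sides [21.2 56.  22.  58.2] long axis deg 1.9
ridge [532.  -18.2  16. ] sides [35.7 76.2 37.4 75. ] long axis deg 25.0
[[ 0.925  0.38  -0.001]
 [ 0.38  -0.925  0.002]
 [-0.    -0.002 -1.   ]]
```

```bash
cat >> h.py <<'E'
def goto(P,ang):
    "shift in tool axes (cm) & rz to reach world P with tool-x heading ang deg"
    s=state();T=rot(s["tcp_rot"]);d=T.T@(np.array(P)-s["ee_pos"])/10
    cur=np.degrees(np.arctan2(T[1,0],T[0,0]));tilt=np.degrees(np.cross(T[:,2],[0,0,-1]))
    print("t",round(s["time_s"],2),"pos",s["ee_pos"].round(1),"head",cur.round(2),"F",s["wrist_force"].round(1),"w",round(s["width"],1),"ff",round(s["finger_force"],1))
    print("shift cm",d.round(2),"rz",round(cur-ang,2),"tilt fix tool xyz",(T.T@tilt).round(2))
E
python3 - <<'E'
from h import *
import pickle
I=pickle.load(open("a.pkl","rb"));c=I["top"]
for p in[(640,408),(640,335),(120,415)]: print(p,ray(c,np.array(p)*.64,0).round())
c=I["scene"]
for p in[(690,290),(635,255)]: print(p,ray(c,np.array(p)*.64,0).round())
goto([473.5,-225.5,150],10)
E
```

```text
(640, 408) [ 368. -430.    0.]
(640, 335) [ 495. -439.    0.]
(120, 415) [364. 464.   0.]
(690, 290) [ 382. -451.    0.]
(635, 255) [ 514. -482.   -0.]
t 0.1 pos [ 237.2 -577.6  230.6] head 22.33 F [-0.   0.1 -0.1] w 85.4 ff 0.0
shift cm [ 35.24 -23.57   8.09] rz 12.33 tilt fix tool xyz [-0.1   0.01  0.  ]
```

```bash
python3 -m handwheel '[[[1,-1.5,-1,0,0,0,1],[2,-3,-1,0,0,0,1],[2,-4,-1,0,0,0,1],[2,-4,-1,0,0,0,1],[2,-3,0,0,0,0,1],[1,-1.5,0,0,0,0,1],[0,0,0,0,0,0,1]]]'; python3 -c "
from h import *
goto([473.5,-225.5,110],10)"
```

```text
time_s: 0.98
ee_pos: [265.8, -382.0, 271.7]
tcp_rot: [3.081, 0.612, 0.0]
wrist_force: [-0.1, -0.2, -0.3]
width: 85.7
finger_force: 0.0
t 0.97 pos [ 265.8 -382.   271.7] head 22.46 F [-0.1 -0.2 -0.3] w 85.7 ff 0.0
shift cm [25.17 -6.54 16.17] rz 12.46 tilt fix tool xyz [ 0.02 -0.    0.  ]
```

```bash
python3 -m handwheel '[[[1.5,-0.5,0.6,0,0,0,1],[3.5,-1,2,0,0,0,1],[4,-1,2.5,0,0,0,1],[4,-1,2.5,0,0,0,1],[4,-1,2.5,0,0,0,1],[4,-1,2.5,0,0,0,1],[3,-0.7,2,0,0,0,1],[1.2,-0.3,1.5,0,0,4,1],[0,0,0,0,0,6,1],[0,0,0,0,0,2.5,1],[0,0,0,0,0,0,1]]]'; python3 - <<'E'
from h import *
import pickle
goto([473.5,-225.5,14],10)
c=get_image("wrist");pickle.dump(c,open("w.pkl","wb"))
cv2.imwrite("pics/w1.png",c["img"]);print({k:v for k,v in c.items() if k!="img"})
E
```

```text
time_s: 2.35
ee_pos: [474.0, -228.1, 110.2]
tcp_rot: [3.129, 0.269, 0.0]
wrist_force: [0.1, 1.0, 1.1]
width: 85.6
finger_force: 0.0
t 2.35 pos [ 474.  -228.1  110.2] head 9.82 F [0.1 1.  1.1] w 85.6 ff 0.0
shift cm [-0.   -0.28  9.62] rz -0.18 tilt fix tool xyz [ 0.06 -0.01 -0.  ]
{'mtx': array([[315.74170357,   0.        , 251.97243526],
       [  0.        , 315.74170357, 188.4038606 ],
       [  0.        ,   0.        ,   1.        ]]), 'xyz': array([ 549.61752701, -214.65607834,  252.73630216]), 'orientation': array([-0.25570552,  0.21419917, -1.38737282])}
```

View pics/w1.png

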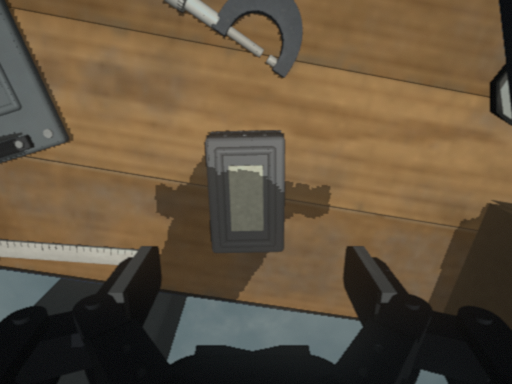

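Wrist view: deep case top face corners near (207,138),(284,137),(283,250),(213,250), centred between the open fingers.

```bash
python3 - <<'E'
from h import *
import pickle
c=pickle.load(open("w.pkl","rb"))
P=np.array([ray(c,p,36) for p in[(207,138),(284,137),(283,250),(213,250)]]);print(P.round(1),P.mean(0))
for a,b in((0,3),(1,2)):print(np.degrees(np.arctan2(*(P[a]-P[b])[[1,0]])))
P=np.array([ray(c,p,38) for p in[(229,166),(263,165),(264,231),(231,231)]]);print(P.mean(0))
for a,b in((0,3),(1,2)):print(np.degrees(np.arctan2(*(P[a]-P[b])[[1,0]])))
goto([473.5,-225.5,14],10)
E
```

```text
[[ 512.3 -190.    36. ]
 [ 522.  -241.9   36. ]
 [ 437.1 -258.5   36. ]
 [ 427.9 -205.6   36. ]] [ 474.84671383 -223.97520645   36.        ]
10.446294160948575
11.089131526572348
[ 473.73039928 -224.16120526   38.        ]
10.29784570812875
11.291888013998935
t 2.4 pos [ 473.9 -227.9  110.3] head 9.84 F [-0.  -0.3  0.8] w 85.1 ff 0.0
shift cm [ 0.   -0.25  9.63] rz -0.16 tilt fix tool xyz [ 0.05 -0.01  0.  ]
```

```bash
python3 -m handwheel '[[[0,-0.3,1,0,0,-0.8,1],[0,0,2.5,0,0,0,1],[0,0,2.5,0,0,0,1],[0,0,2.5,0,0,0,1],[0,0,1.3,0,0,0,1],[0,0,0,0,0,0,1],[0,0,0,0,0,0,0.5],[0,0,0,0,0,0,0.5],[0,0,0,0,0,0,0.5],[0,0,0,0,0,0,0.5],[0,0,0,0,0,0,0.5]]]' 50; python3 -c "
from h import *
goto([533,-18,150],25)"
```

```text
time_s: 3.78
ee_pos: [473.9, -224.3, 13.4]
tcp_rot: [3.127, 0.291, 0.003]
wrist_force: [-0.7, 0.5, 6.0]
width: 55.3
finger_force: 53.9
t 3.77 pos [ 473.9 -224.3   13.4] head 10.64 F [-0.7  0.5  6. ] w 55.3 ff 53.9
shift cm [  9.64 -19.17 -13.67] rz -14.36 tilt fix tool xyz [ 0.06 -0.09 -0.  ]
```

```bash
python3 -m handwheel '[[[0,0,-1,0,0,0,0.45],[0,0,-2.5,0,0,0,0.45],[0,0,-3,0,0,0,0.45],[0,-1,-3,0,0,0,0.45],[-0.5,-2.5,-3,0,0,0,0.45],[-0.5,-3,-1.7,0,0,0,0.45],[-0.5,-3.5,-0.5,0,0,0,0.45],[-0.5,-3.2,0,0,0,0,0.45],[0,-2,0,0,0,0,0.45],[0,-1,0,0,0,-4,0.45],[0,0,0,0,0,-6,0.45],[0,0,0,0,0,-4.4,0.45],[0,0,0,0,0,0,0.45],[0,0,0,0,0,0,0.45]]]'; python3 - <<'E'
from h import *
import pickle
goto([533,-18,150],25)
c=get_image("wrist");pickle.dump(c,open("w.pkl","wb"))
cv2.imwrite("pics/w2.png",cv2.resize(c["img"],(800,600),interpolation=cv2.INTER_CUBIC));print(c["xyz"])
E
```

```text
time_s: 5.52
ee_pos: [423.8, -69.0, 159.4]
tcp_rot: [3.067, 0.679, 0.0]
wrist_force: [0.1, 0.4, -3.7]
width: 55.1
finger_force: 54.0
t 5.53 pos [423.8 -69.  159.4] head 24.96 F [ 0.1  0.4 -3.7] w 55.1 ff 54.0
shift cm [ 1.205e+01 -1.000e-02  9.400e-01] rz -0.04 tilt fix tool xyz [ 0.02 -0.    0.  ]
[493.38022221 -36.08658224 301.85106335]
```

View pics/w2.png

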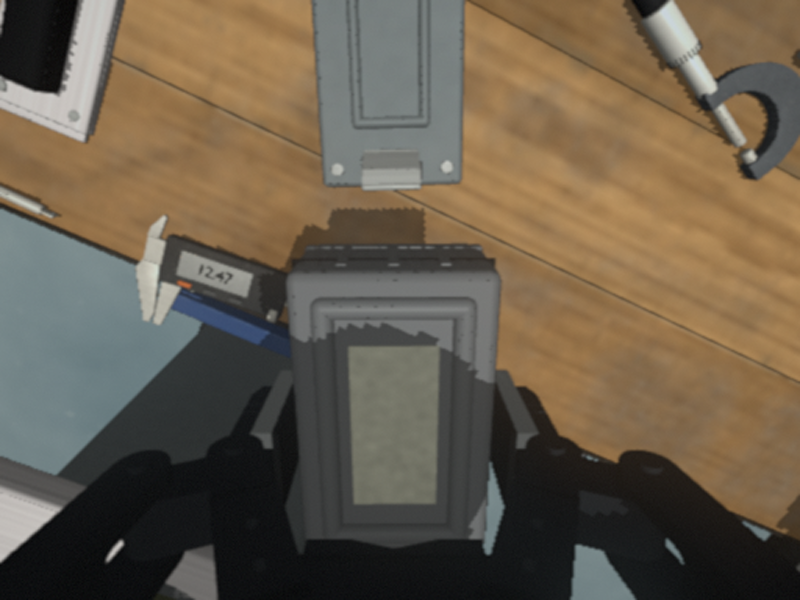

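Wrist view (800x600): carrier near edge (325,185)-(462,182), plate sides up to (313,0)/(467,0), ridge near end (352,126)-(430,124); held case top face far corners (288,278),(500,270).

```bash
python3 - <<'E'
from h import *
import pickle
c=pickle.load(open("w.pkl","rb"))
q=lambda p,z:ray(c,np.array(p)*.64-.18,z)
ang=lambda a,b:np.degrees(np.arctan2(*(a-b)[[1,0]])).round(2)
L0,L1,R0,R1=q((325,185),14),q((313,0),14),q((462,182),14),q((467,0),14)
print("plate",L0,R0,np.linalg.norm(L0-R0),ang(L1,L0),ang(R1,R0),ang(L0,R0)-90)
u=L0-R0;n=np.array([u[1],-u[0],0])/np.linalg.norm(u);print("centre from plate",(L0+R0)/2+70*n)
a,b,a1,b1=q((352,126),15.5),q((430,124),15.5),q((350,0),15.5),q((430,0),15.5)
print("ridge w",np.linalg.norm(a-b),ang(a1,a),ang(b1,b),ang(a,b)-90)
for th in(24,25,26):
    t=np.radians(th);e=np.array([np.cos(t),np.sin(t),0]);print(th,"centre ridge",(a+b)/2+38.5*e,"plate",(L0+R0)/2+70*e)
# latch
h0,h1=q((362,188),97),q((422,190),97);print("latch top",h0,h1,np.linalg.norm(h0-h1))
# case
C=[q(p,182) for p in((288,278),(500,270))];L=[q(p,185) for p in((347,346),(440,346),(437,505),(353,505))]
print("case",C,np.linalg.norm(C[0]-C[1]),ang(C[0],C[1])-90,"label c",np.mean(L,0),ang(L[0],L[3]),ang(L[1],L[2]))
E
```

```text
plate [453.56635909 -11.09021974  14.        ] [488.16130941 -81.31604139  14.        ] 78.28458733443047 26.37 25.78 26.230000000000004
centre from plate [533.65789989 -15.26924428  14.        ]
ridge w 42.839266699645584 24.48 26.26 26.39
24 centre ridge [534.0889518 -15.9871586  15.5      ] plate [534.81201629 -17.73156555  14.        ]
25 centre ridge [533.81030149 -15.37571628  15.5       ] plate [534.30537934 -16.61985225  14.        ]
26 centre ridge [533.52102247 -14.76923021  15.5       ] plate [533.77941749 -15.51715029  14.        ]
latch top [470.31286845 -32.42904402  97.        ] [479.92853638 -54.94847441  97.        ] 24.486441450350235
case [array([451.61980108, -26.05383557, 182.        ]), array([476.04227545, -73.50094156, 182.        ])] 53.363706022359565 27.239999999999995 label c [424.81175053 -68.13354065 185.        ] 25.34 25.62
```

```bash
python3 -m handwheel '[[[1,0,0,0,0,-0.7,0.45],[2.5,0,0,0,0,0,0.45],[3,-0.15,0,0,0,0,0.45],[3,0,0,0,0,0,0.45],[2,0,0,0,0,0,0.45],[0.6,0,0,0,0,0,0.45],[0,0,1,0,0,0,0.45],[0,0,2,0,0,0,0.45],[0,0,1,0,0,0,0.45],[0,0,0,0,0,0,0.45],[0,0,0,0,0,0,0.45]]]'; python3 - <<'E'
from h import *
import pickle
goto([532.7,-16.6,27.4],25.7)
c=get_image("wrist");pickle.dump(c,open("w.pkl","wb"))
d=get_image("scene")
cv2.imwrite("pics/w3.png",np.vstack([cv2.resize(c["img"][30:230,130:380],(500,400)),np.zeros((1,500,3),np.uint8)]))
# predicted plate corners & hooks
t=np.radians(25.7);X=np.array([np.cos(t),np.sin(t),0]);Y=np.array([-np.sin(t),np.cos(t),0]);o=np.array([533.3,-16.2,0])
cv2.imwrite("pics/w3.png",np.hstack([c["img"][0:384,100:400],d["img"][80:464,150:450]]))
E
```

```text
time_s: 6.95
ee_pos: [532.3, -14.9, 119.6]
tcp_rot: [3.063, 0.699, 0.001]
wrist_force: [-0.2, -0.3, -2.4]
width: 54.8
finger_force: 53.9
t 6.95 pos [532.3 -14.9 119.6] head 25.72 F [-0.2 -0.3 -2.4] w 54.8 ff 53.9
shift cm [-0.04  0.17  9.22] rz 0.02 tilt fix tool xyz [ 0.02 -0.02  0.  ]Traceback (most recent call last):
  File "<stdin>", line 9, in <module>
    return _nx.concatenate(arrs, 1, dtype=dtype, casting=casting)
           ~~~~~~~~~~~~~~~^^^^^^^^^^^^^^^^^^^^^^^^^^^^^^^^^^^^^^^
ValueError: all the input array dimensions except for the concatenation axis must match exactly, but along dimension 0, the array at index 0 has size 384 and the array at index 1 has size 304
```

View pics/w3.png

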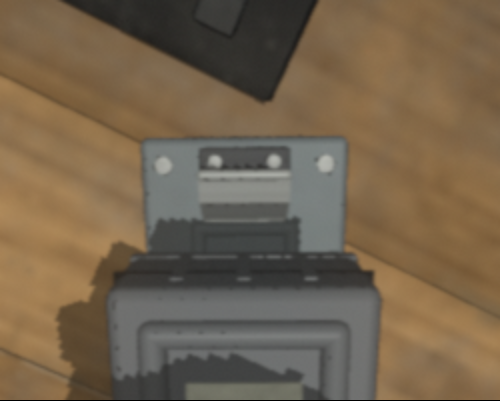

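Far plate corners (crop) at (143,138),(347,138), latch between (198..292); case and carrier look aligned. Computing it.

```bash
python3 - <<'E'
from h import *
import pickle
c=pickle.load(open("w.pkl","rb"))
q=lambda p,z:ray(c,((p[0]+.5)/2-.5+130,(p[1]+.5)/2-.5+30),z)
t=np.radians(25.7);X=np.array([np.cos(t),np.sin(t),0]);Y=np.array([-np.sin(t),np.cos(t),0])
s=state()["ee_pos"]
r=lambda P:(((P-s)@X).round(1),((P-s)@Y).round(1))
for n,p,z in(("pl",(143,138),14),("pr",(347,138),14),("latchtopL",(198,170),97),("latchtopR",(292,170),97),("hookL",(204,218),80),("hookR",(287,218),80),("caseL",(108,292),142),("caseR",(380,290),142),("ridgeL",(140,325),144.5),("ridgeR",(350,325),144.5)):print(n,r(q(p,z)))
E
```

```text
pl (np.float64(69.1), np.float64(38.9))
pr (np.float64(69.1), np.float64(-38.3))
latchtopL (np.float64(63.7), np.float64(12.3))
latchtopR (np.float64(63.7), np.float64(-11.7))
hookL (np.float64(48.9), np.float64(12.1))
hookR (np.float64(48.9), np.float64(-11.8))
caseL (np.float64(43.7), np.float64(27.4))
caseR (np.float64(44.2), np.float64(-26.2))
ridgeL (np.float64(37.7), np.float64(20.9))
ridgeR (np.float64(37.7), np.float64(-20.2))
```

```bash
python3 -m handwheel '[[[0,0,1,0,0,0,0.45],[0,0,2,0,0,0,0.45],[0,0,2,0,0,0,0.45],[0,0,2,0,0,0,0.45],[0,0,1,0,0,0,0.45],[0,0,0.5,0,0,0,0.45],[0,0,0.3,0,0,0,0.45],[0,0,0.3,0,0,0,0.45],[0,0,0,0,0,0,0.45],[0,0,0,0,0,0,0.45]]]'; python3 -c "
from h import *
goto([532.3,-14.9,27.4],25.7)"
```

```text
time_s: 8.3
ee_pos: [532.3, -14.8, 28.5]
tcp_rot: [3.063, 0.699, 0.001]
wrist_force: [-0.4, 0.8, -2.7]
width: 55.2
finger_force: 53.9
t 8.3 pos [532.3 -14.8  28.5] head 25.73 F [-0.4  0.8 -2.7] w 55.2 ff 53.9
shift cm [-0.01  0.01  0.11] rz 0.03 tilt fix tool xyz [ 0.02 -0.03 -0.  ]
```

Not touching yet (weight still carried); 2 mm more, then release and rise.

```bash
python3 -m handwheel '[[[0,0,0.1,0,0,0,0.45],[0,0,0.1,0,0,0,0.45],[0,0,0,0,0,0,0.45],[0,0,0,0,0,0,0.45]]]'; python3 -m handwheel '[[[0,0,0,0,0,0,0.8],[0,0,0,0,0,0,0.95],[0,0,0,0,0,0,0.95],[0,0,0,0,0,0,0.95],[0,0,-1,0,0,0,0.95],[0,0,-3,0,0,0,1],[0,0,-4,0,0,0,1],[0,0,-4,0,0,0,1],[0,0,-3,0,0,0,1],[0,0,0,0,0,0,1]]]'; python3 - <<'E'
from h import *
import pickle
goto([509,289,110],-24.5)
c=get_image("wrist");pickle.dump(c,open("w.pkl","wb"))
cv2.imwrite("pics/w4.png",cv2.resize(c["img"][0:300,56:456],(800,600)))
E
```

```text
time_s: 8.8
ee_pos: [532.3, -14.7, 27.3]
tcp_rot: [3.062, 0.7, 0.001]
wrist_force: [-1.4, -0.9, 8.0]
width: 55.2
finger_force: 55.2
time_s: 10.05
ee_pos: [533.7, -14.8, 179.0]
tcp_rot: [3.062, 0.699, 0.009]
wrist_force: [-0.5, -0.1, -1.2]
width: 85.6
finger_force: 0.0
t 10.05 pos [533.7 -14.8 179. ] head 25.72 F [-0.5 -0.1 -1.2] w 85.6 ff 0.0
shift cm [ 10.92 -28.46   6.89] rz 50.22 tilt fix tool xyz [ 0.13 -0.29 -0.  ]
```

View pics/w4.png

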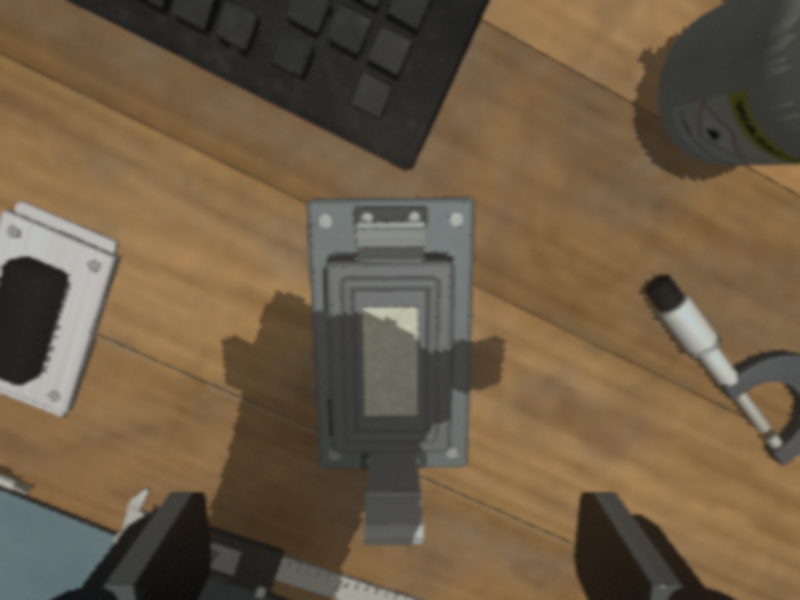

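Deep case seated squarely inside the plate outline (case top (328,263)-(450,450); plate (308,200)-(467,465)). On to the flat case.

```bash
python3 - <<'E'
from h import *
import pickle
c=pickle.load(open("w.pkl","rb"))
q=lambda p,z:ray(c,((p[0]+.5)/2-.5+56,(p[1]+.5)/2-.5),z)
ang=lambda a,b:np.degrees(np.arctan2(*(a-b)[[1,0]])).round(2)
for n,z,P in(("plate",14,[(308,200),(473,199),(467,465),(320,467)]),("case",50,[(328,263),(454,261),(452,450),(330,452)]),("label",53,[(361,308),(418,307),(419,415),(364,416)])):
    P=np.array([q(p,z) for p in P]);print(n,P.mean(0).round(1),ang(P[0],P[3]),ang(P[1],P[2]))
E
python3 -m handwheel '[[[0.5,-1,0,0,0,0,1],[1,-3,0,0,0,0,1],[1.5,-4,0,0,0,0,1],[1.5,-4.5,0,0,0,0,1],[2,-4.5,-0,0,0,0,1],[1.5,-4.5,1,0,0,0,1],[1.5,-4,2,0,0,0,1],[1,-2,2,0,0,4,1],[0.4,-1,1,0,0,8,1],[0,0,0.5,0,0,9,1],[0,0,0,0,0,9,1],[0,0,0,0,0,9,1],[0,0,0,0,0,8,1],[0,0,0,0,0,3.2,1],[0,0,0,0,0,0,1]]]'; python3 - <<'E'
from h import *
import pickle
goto([509,289,110],-24.5)
c=get_image("wrist");pickle.dump(c,open("w.pkl","wb"))
cv2.imwrite("pics/w5.png",cv2.resize(c["img"][0:300,56:456],(800,600)))
E
```

```text
plate [532.9 -14.9  14. ] 26.14 26.58
case [532.7 -14.4  50. ] 24.62 26.8
label [532.5 -14.3  53. ] 26.47 26.96
time_s: 11.98
ee_pos: [506.6, 289.6, 110.5]
tcp_rot: [3.07, -0.662, -0.001]
wrist_force: [0.5, 0.2, -0.3]
width: 85.3
finger_force: 0.0
t 11.97 pos [506.6 289.6 110.5] head -24.35 F [ 0.5  0.2 -0.3] w 85.3 ff 0.0
shift cm [ 0.24 -0.04  0.05] rz 0.15 tilt fix tool xyz [ 0.08  0.04 -0.  ]
```

View pics/w5.png

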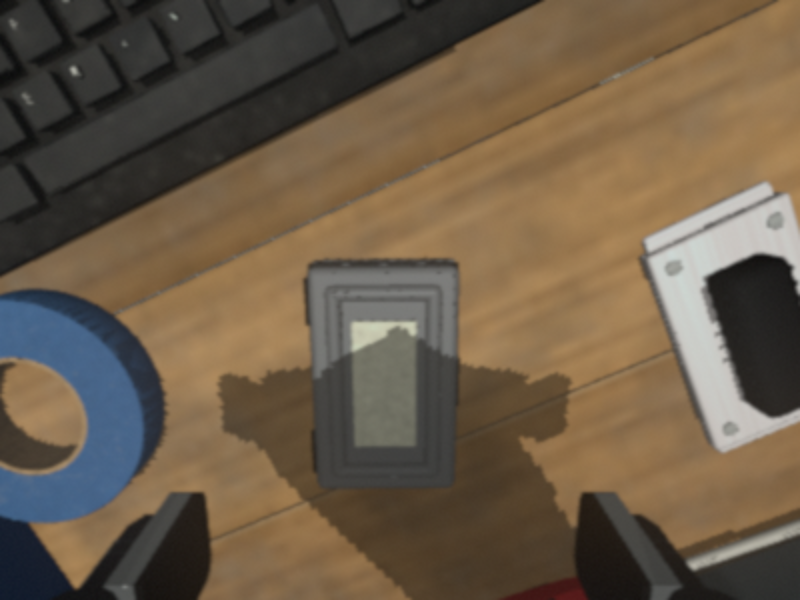

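```bash
python3 - <<'E'
from h import *
import pickle
c=pickle.load(open("w.pkl","rb"))
q=lambda p,z:ray(c,((p[0]+.5)/2-.5+56,(p[1]+.5)/2-.5),z)
ang=lambda a,b:np.degrees(np.arctan2(*(a-b)[[1,0]])).round(2)
for n,z,P in(("case",24,[(309,268),(458,267),(455,485),(318,487)]),("label",26.5,[(350,321),(417,321),(416,446),(354,447)])):
    P=np.array([q(p,z) for p in P]);print(n,P.mean(0).round(1),ang(P[0],P[3]),ang(P[1],P[2]))
goto(list(P.mean(0)[:2])+[4.],-24.3)
E
```

```text
case [509.4 291.3  24. ] -24.25 -23.31
label [509.2 291.7  26.5] -23.71 -24.09
t 12.03 pos [506.8 289.5 110.7] head -24.34 F [-0.2  1.   0.1] w 85.3 ff 0.0
shift cm [ 0.13 -0.3  10.67] rz -0.04 tilt fix tool xyz [0.05 0.03 0.  ]
```

```bash
python3 -m handwheel '[[[0.1,-0.2,1,0,0,0,1],[0,0,2.5,0,0,0,1],[0,0,3,0,0,0,1],[0,0,2.5,0,0,0,1],[0,0,1.2,0,0,0,1],[0,0,0.4,0,0,0,1],[0,0,0,0,0,0,0.5],[0,0,0,0,0,0,0.5],[0,0,0,0,0,0,0.5],[0,0,0,0,0,0,0.5],[0,0,0,0,0,0,0.5]]]' 45; python3 -m handwheel '[[[0,0,-1,0,0,0,0.45],[0,0,-2,0,0,0,0.45],[0,0,-3,0,0,0,0.45],[0,0,-3,0,0,0,0.45],[0,0,-3,0,0,0,0.45],[0,0,-2,0,0,0,0.45],[0,0,0,0,0,0,0.45]]]'; python3 -c "
from h import *
goto([424,-68,160],25.7)"
```

```text
time_s: 13.4
ee_pos: [509.8, 291.1, 6.4]
tcp_rot: [-3.069, 0.665, -0.002]
wrist_force: [-0.6, -0.5, 6.2]
width: 54.9
finger_force: 49.0
time_s: 14.28
ee_pos: [510.2, 291.3, 147.7]
tcp_rot: [-3.067, 0.665, -0.005]
wrist_force: [0.3, 0.2, -2.2]
width: 54.7
finger_force: 48.2
t 14.28 pos [510.2 291.3 147.7] head -24.47 F [ 0.3  0.2 -2.2] w 54.7 ff 48.2
shift cm [ 7.04 36.27 -1.34] rz -50.17 tilt fix tool xyz [-0.2  -0.15 -0.  ]
```

```bash
python3 -m handwheel '[[[0,0,-0.2,0,0,-4,0.45],[0,0,-1,0,0,-8,0.45],[0,0,0,0,0,-9,0.45],[0,0,0,0,0,-9,0.45],[0,0,0,0,0,-9,0.45],[0,0,0,0,0,-8,0.45],[-0.5,1.5,0,0,0,-3.3,0.45],[-1.5,4,0,0,0,0,0.45],[-2,5,0,0,0,0,0.45],[-2,5,0,0,0,0,0.45],[-2,5,0,0,0,0,0.45],[-1.8,4.5,0,0,0,0,0.45],[-1.2,2.5,0,0,0,0,0.45],[-0.3,1,0,0,0,0,0.45],[0,0,0,0,0,0,0.45],[0,0,0,0,0,0,0.45]]]'; python3 -c "
from h import *
goto([532.3,-14.7,140],25.85)"
```

```text
time_s: 16.27
ee_pos: [530.7, -12.9, 157.2]
tcp_rot: [-3.06, -0.706, -0.0]
wrist_force: [0.9, -0.3, -1.8]
width: 55.4
finger_force: 48.2
t 16.27 pos [530.7 -12.9 157.2] head 26.0 F [ 0.9 -0.3 -1.8] w 55.4 ff 48.2
shift cm [0.06 0.24 1.72] rz 0.15 tilt fix tool xyz [-0.07 -0.03 -0.  ]
```

```bash
python3 -m handwheel '[[[0.05,0.2,1,0,0,0,0.45],[0,0,2,0,0,0,0.45],[0,0,0.8,0,0,0,0.45],[0,0,0,0,0,0,0.45],[0,0,0,0,0,0,0.45]]]'; python3 - <<'E'
from h import *
import pickle
goto([532.3,-14.7,56.4],25.85)
c=get_image("wrist");pickle.dump(c,open("w.pkl","wb"))
cv2.imwrite("pics/w6.png",cv2.resize(c["img"][80:340,130:380],(750,780))[:600])
E
```

```text
time_s: 16.9
ee_pos: [532.4, -16.5, 119.6]
tcp_rot: [3.062, 0.703, 0.001]
wrist_force: [-0.3, 0.0, -1.4]
width: 54.9
finger_force: 48.1
t 16.9 pos [532.4 -16.5 119.6] head 25.85 F [-0.3  0.  -1.4] w 54.9 ff 48.1
shift cm [ 0.07 -0.17  6.32] rz -0.0 tilt fix tool xyz [ 0.02 -0.04 -0.  ]
```

View pics/w6.png

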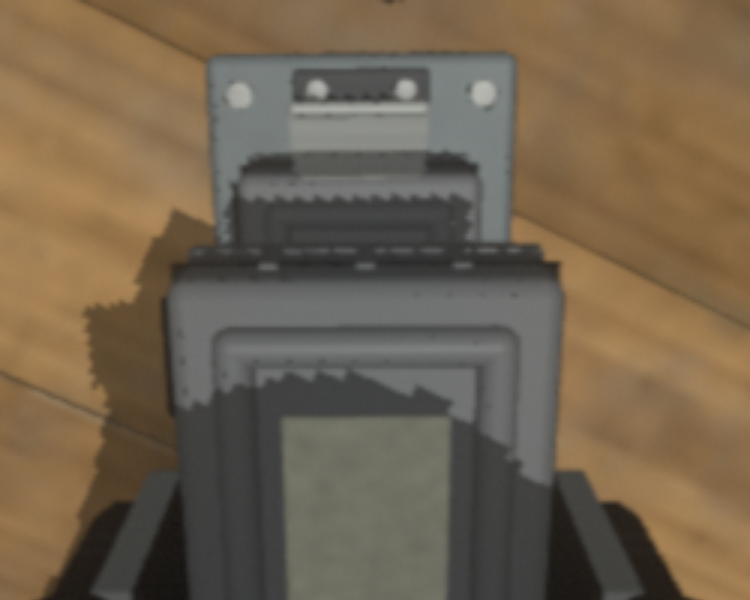

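```bash
python3 - <<'E'
from h import *
import pickle
c=pickle.load(open("w.pkl","rb"))
q=lambda p,z:ray(c,((p[0]+.5)/3-.5+130,(p[1]+.5)/3-.5+80),z)
t=np.radians(25.85);X=np.array([np.cos(t),np.sin(t),0]);Y=np.array([-np.sin(t),np.cos(t),0])
s=state()["ee_pos"]
for n,z,a,b in(("plate70",14,(208,58),(515,58)),("latchtop",97,(291,104),(430,104)),("hook48.5",80,(295,172),(427,172)),("deep45",50,(240,178),(482,178)),("flat45",137,(168,282),(562,280)),("ridge38.5",139,(213,330),(519,330))):
    A,B=q(a,z),q(b,z);m=(A+B)/2-s;print(n,(m@X).round(1),(m@Y).round(1),np.linalg.norm(A-B).round(1),np.degrees(np.arctan2(*(A-B)[[1,0]]))-90)
E
```

```text
plate70 69.2 1.9 77.4 25.877780039396427
latchtop 64.2 1.6 23.7 25.878003501897396
hook48.5 50.2 1.7 25.3 25.878345802793035
deep45 44.5 1.9 54.2 25.878376717294884
flat45 43.7 0.8 53.8 26.17944119688306
ridge38.5 37.3 0.7 41.8 25.87920127824603
```

```bash
python3 -m handwheel '[[[0.05,-0.12,0.5,0,0,0,0.45],[0,0,1.5,0,0,0,0.45],[0,0,1.5,0,0,0,0.45],[0,0,1.2,0,0,0,0.45],[0,0,0.7,0,0,0,0.45],[0,0,0.4,0,0,0,0.45],[0,0,0.3,0,0,0,0.45],[0,0,0.2,0,0,0,0.45],[0,0,0.1,0,0,0,0.45],[0,0,0,0,0,0,0.45],[0,0,0,0,0,0,0.45]]]'; python3 -c "
from h import *
goto([532.3,-14.7,56.4],25.85)"
```

```text
time_s: 18.32
ee_pos: [532.1, -15.4, 56.3]
tcp_rot: [3.062, 0.702, 0.001]
wrist_force: [-1.0, -0.1, 6.1]
width: 55.1
finger_force: 49.0
t 18.32 pos [532.1 -15.4  56.3] head 25.83 F [-1.  -0.1  6.1] w 55.1 ff 49.0
shift cm [ 0.05 -0.05 -0.01] rz -0.02 tilt fix tool xyz [ 0.03 -0.05 -0.  ]
```

```bash
cat >> h.py <<'E'
def rect(c,mask,z,near):
    cs,_=cv2.findContours(mask,cv2.RETR_EXTERNAL,cv2.CHAIN_APPROX_NONE)
    out=[]
    for k in cs:
        if cv2.contourArea(k)<250: continue
        W=np.array([ray(c,p,z)[:2] for p in k[:,0,:].astype(float)],np.float32)
        (cx,cy),(w,h),a=cv2.minAreaRect(W)
        if w<h: w,h,a=h,w,a+90
        a=(a+90)%180-90
        out.append((np.hypot(cx-near[0],cy-near[1]),round(cx,1),round(cy,1),round(w,1),round(h,1),round(a,2)))
    return sorted(out)[:3]
E
python3 -m handwheel '[[[0,0,0,0,0,0,0.8],[0,0,0,0,0,0,0.95],[0,0,0,0,0,0,0.95],[0,0,0,0,0,0,0.95],[0,0,-1,0,0,0,0.95],[0,0,-3,0,0,0,1],[0,0,-4,0,0,0,1],[0,0,-4,0,0,0,1],[0,0,-1,0,0,0,1],[0,0,0,0,0,0,1],[0,0,0,0,0,0,1]]]'; python3 - <<'E'
from h import *
import pickle
goto([464.3,149.7,120],1.5)
c=get_image("wrist");pickle.dump(c,open("w.pkl","wb"))
h=cv2.cvtColor(c["img"],cv2.COLOR_BGR2HSV)
u=proj(c,[532.5,-15,76]);print("label at px",u)
b=c["img"][int(u[1])-2:int(u[1])+3,int(u[0])-2:int(u[0])+3].reshape(-1,3);print(b.mean(0),h[int(u[1]),int(u[0])])
k=cv2.inRange(c["img"].astype(np.int16)[:,:,1:2].astype(np.uint8),0,255)
L=cv2.cvtColor(c["img"],cv2.COLOR_BGR2LAB);print(L[int(u[1])-30:int(u[1])+31:10,int(u[0])-50:int(u[0])+51:10].tolist())
E
```

```text
time_s: 19.7
ee_pos: [530.9, -15.4, 184.2]
tcp_rot: [-3.062, -0.702, 0.004]
wrist_force: [-0.2, -0.3, -1.0]
width: 85.7
finger_force: 0.0
t 19.7 pos [530.9 -15.4 184.2] head 25.84 F [-0.2 -0.3 -1. ] w 85.7 ff 0.0
shift cm [  1.21 -17.76   6.43] rz 24.34 tilt fix tool xyz [-0.05  0.13  0.  ]
label at px [253.00920075 183.37082954]
[ 92.8  104.96 104.88] [ 30  29 104]
[[[75, 133, 144], [70, 130, 138], [122, 127, 129], [91, 128, 129], [121, 127, 129], [122, 127, 128], [123, 127, 128], [94, 128, 128], [123, 127, 129], [118, 134, 148], [134, 135, 154]], [[82, 133, 145], [76, 131, 141], [69, 128, 129], [61, 128, 129], [114, 125, 135], [138, 125, 136], [193, 124, 139], [95, 127, 129], [119, 128, 129], [137, 134, 153], [129, 134, 153]], [[80, 132, 144], [72, 132, 140], [70, 127, 130], [60, 128, 129], [110, 126, 135], [116, 125, 135], [114, 126, 135], [94, 128, 129], [116, 127, 129], [71, 132, 141], [76, 132, 143]], [[73, 131, 142], [66, 132, 140], [66, 129, 129], [61, 128, 129], [114, 126, 135], [111, 126, 135], [116, 125, 135], [65, 127, 130], [69, 127, 130], [71, 132, 141], [77, 132, 143]], [[73, 132, 142], [63, 131, 140], [65, 127, 129], [60, 127, 129], [112, 126, 135], [110, 126, 135], [110, 126, 135], [65, 128, 130], [67, 129, 130], [138, 134, 152], [127, 135, 153]], [[61, 132, 142], [62, 132, 143], [65, 127, 129], [60, 127, 129], [111, 125, 135], [114, 126, 135], [108, 126, 134], [65, 128, 129], [67, 128, 130], [132, 135, 155], [132, 135, 152]], [[62, 133, 143], [58, 132, 142], [63, 127, 129], [63, 127, 129], [82, 127, 131], [78, 127, 130], [78, 127, 131], [65, 128, 130], [63, 129, 130], [134, 135, 155], [126, 135, 155]]]
```

```bash
python3 - <<'E'
from h import *
import pickle
c=pickle.load(open("w.pkl","rb"))
L=cv2.cvtColor(c["img"],cv2.COLOR_BGR2LAB)
m=cv2.morphologyEx(cv2.inRange(L,(95,122,132),(255,127,145)),cv2.MORPH_OPEN,np.ones((3,3)))
print("label",rect(c,m,77,(532,-15)))
E
python3 -m handwheel '[[[0,-1,0,0,0,0,1],[0.2,-3,0,0,0,0,1],[0.3,-4,0,0,0,0,1],[0.3,-4,1,0,0,0,1],[0.4,-3.5,2,0,0,0,1],[0,-1.8,2,0,0,3,1],[0,-0.5,1,0,0,7,1],[0,0,0.4,0,0,8,1],[0,0,0,0,0,5,1],[0,0,0,0,0,1.3,1],[0,0,0,0,0,0,1],[0,0,0,0,0,0,1]]]'; python3 - <<'E'
from h import *
import pickle
goto([464.3,149.7,120],1.5)
c=get_image("wrist");pickle.dump(c,open("w2.pkl","wb"))
L=cv2.cvtColor(c["img"],cv2.COLOR_BGR2LAB)
print(proj(c,[464.3,149.7,30]))
for z,p in((30,[464,150,30]),(9,[464,170,9]),(9,[500,150,9]),(9,[464,129,9])):
    u=proj(c,p).astype(int);print(u,L[u[1]-3:u[1]+4:3,u[0]-3:u[0]+4:3].reshape(-1,3).mean(0))
m=cv2.morphologyEx(cv2.inRange(L,(0,120,118),(60,136,136)),cv2.MORPH_OPEN,np.ones((3,3)));print("grip",rect(c,m,30,(464,150)))
m=cv2.morphologyEx(cv2.inRange(L,(90,120,118),(255,133,134)),cv2.MORPH_OPEN,np.ones((3,3)));print("plate",rect(c,m,9,(464,150)))
E
```

```text
label [(np.float64(0.15969540426100207), 532.0, -15.2, 49.2, 24.4, 25.89), (np.float64(111.79701643353226), 435.8, -71.9, 73.8, 11.6, -84.89), (np.float64(126.21425722663942), 599.2, -121.8, 42.6, 11.9, 66.87)]
time_s: 21.25
ee_pos: [465.3, 150.3, 121.3]
tcp_rot: [-3.141, -0.044, 0.0]
wrist_force: [-0.6, 0.2, 0.8]
width: 85.2
finger_force: 0.0
t 21.25 pos [465.3 150.3 121.3] head 1.59 F [-0.6  0.2  0.8] w 85.2 ff 0.0
shift cm [-0.1   0.05  0.13] rz 0.09 tilt fix tool xyz [-0.  0. -0.]
[252.94957832 192.85015324]
[252 193] [ 34.44444444 127.88888889 130.33333333]
[228 184] [118.88888889 128.66666667 130.22222222]
[253 142] [203.44444444 124.33333333 129.33333333]
[277 185] [118.44444444 128.66666667 129.77777778]
grip [(np.float64(4.074544020221119), 467.5, 152.1, 59.7, 23.3, 0.68), (np.float64(120.04372456006139), 344.1, 143.8, 493.5, 146.4, -88.36), (np.float64(129.87097862981042), 529.9, 38.1, 95.9, 2.5, 26.23)]
plate [(np.float64(3.884946213826129), 467.1, 152.3, 98.7, 55.8, 1.62), (np.float64(99.42194464686958), 370.2, 183.1, 93.3, 6.0, 87.43), (np.float64(148.55525495119076), 343.0, 63.8, 28.9, 23.8, 6.14)]
```

```bash
python3 -m handwheel '[[[0.12,-0.15,1,0,0,0,1],[0,0,2.5,0,0,0,1],[0,0,3,0,0,0,1],[0,0,2.5,0,0,0,1],[0,0,1.2,0,0,0,1],[0,0,0.8,0,0,0,1],[0,0,0,0,0,0,0.4],[0,0,0,0,0,0,0.4],[0,0,0,0,0,0,0.4],[0,0,0,0,0,0,0.4],[0,0,0,0,0,0,0.4]]]' 90; python3 -c "
from h import *
goto([466.5,151.8,11.5],1.5)"
```

```text
time_s: 22.68
ee_pos: [466.7, 151.8, 11.5]
tcp_rot: [-3.141, -0.042, -0.001]
wrist_force: [-0.5, 0.1, -0.0]
width: 34.4
finger_force: 0.0
t 22.68 pos [466.7 151.8  11.5] head 1.54 F [-0.5  0.1 -0. ] w 34.4 ff 0.0
shift cm [-0.02 -0.   -0.  ] rz 0.04 tilt fix tool xyz [-0.   -0.02  0.  ]
```

```bash
python3 -m handwheel '[[[0,0,0,0,0,0,0.1],[0,0,0,0,0,0,0.1],[0,0,0,0,0,0,0.1],[0,0,0,0,0,0,0.1],[0,0,0,0,0,0,0.1]]]' 110;  python3 -m handwheel '[[[0,0,-1,0,0,0,0.1],[0,0,-2,0,0,0,0.1],[0,0,-3,0,0,0,0.1],[0,0,-3,0,0,0,0.1],[0,0,-4,0,0,0,0.1],[0,0,-4,0,0,0,0.1],[0,0,-1,0,0,0,0.1],[0,0,0,0,0,0,0.1],[0,0,0,0,0,0,0.1]]]'; python3 -c "
from h import *
goto([532,-15.2,190],25.85)"
```

```text
time_s: 23.3
ee_pos: [466.6, 151.7, 11.8]
tcp_rot: [-3.141, -0.042, -0.001]
wrist_force: [-0.8, -0.6, 5.7]
width: 21.7
finger_force: 108.2
time_s: 24.42
ee_pos: [465.5, 151.4, 190.1]
tcp_rot: [3.14, 0.042, -0.004]
wrist_force: [-0.8, 0.4, -1.7]
width: 21.7
finger_force: 108.0
t 24.43 pos [465.5 151.4 190.1] head 1.55 F [-0.8  0.4 -1.7] w 21.7 ff 108.0
shift cm [6.200e+00 1.684e+01 1.000e-02] rz -24.3 tilt fix tool xyz [ 0.06  0.15 -0.  ]
```

```bash
cat > cov.py <<'E'
from h import *
import pickle
c=get_image("wrist");s=state();pickle.dump(c,open("w3.pkl","wb"))
z=s["ee_pos"][2]-11.8
L=cv2.cvtColor(c["img"],cv2.COLOR_BGR2LAB)
T=rot(s["tcp_rot"])
for n,lo,hi,zz,k in(("grip",(0,120,118),(60,136,136),30,3),("plate",(90,120,118),(255,133,134),9,3)):
    m=cv2.morphologyEx(cv2.inRange(L,lo,hi),cv2.MORPH_OPEN,np.ones((k,k)))
    for r in rect(c,m,z+zz,s["ee_pos"][:2]): print(n,r[1:],"in tool",(T.T@(np.array([r[1],r[2],0])-[*s["ee_pos"][:2],0]))[:2].round(1))
E
python3 cov.py
python3 -m handwheel '[[[0,0,0,0,0,-4,0.1],[0,0,0,0,0,-8,0.1],[0,0.5,0,0,0,-8,0.1],[0,1.5,0,0,0,-4.3,0.1],[-0.3,3,0,0,0,0,0.1],[-0.4,4,0,0,0,0,0.1],[-0.4,4,0,0,0,0,0.1],[-0.2,3,0,0,0,0,0.1],[0,1.5,0,0,0,0,0.1],[0,0.4,0,0,0,0,0.1],[0,0,0,0,0,0,0.1],[0,0,0,0,0,0,0.1]]]'; python3 cov.py; python3 -c "
from h import *
goto([532,-15.2,150],25.85)"
```

```text
grip (448.8, 149.2, 262.9, 101.8, -88.47) in tool [-16.8   1.8]
grip (531.8, 91.1, 44.7, 14.8, 20.0) in tool [64.6 62.1]
grip (568.6, 171.0, 142.8, 5.0, -88.42) in tool [103.5 -16.8]
plate (490.8, 152.6, 55.6, 51.2, -88.45) in tool [25.3 -0.5]
plate (467.2, 97.5, 20.1, 8.2, -84.47) in tool [ 0.2 53.9]
plate (410.2, 157.2, 25.8, 20.7, 77.43) in tool [-55.2  -7.3]
time_s: 25.98
ee_pos: [530.4, -14.3, 191.2]
tcp_rot: [-3.06, -0.706, 0.001]
wrist_force: [0.1, 0.6, -1.4]
width: 21.7
finger_force: 108.1
grip (516.1, -22.5, 262.2, 101.5, -63.91) in tool [-16.4   0.9]
grip (606.5, 42.2, 67.4, 25.9, -64.02) in tool [ 93.2 -17.7]
plate (563.4, 2.5, 74.2, 55.1, 26.04) in tool [37.  -0.8]
plate (479.9, -38.4, 39.3, 21.7, -74.2) in tool [-55.9  -0.6]
plate (601.1, -74.7, 50.5, 20.1, 70.08) in tool [37.1 85.1]
t 26.02 pos [530.5 -14.5 191.3] head 25.96 F [-0.3  0.1 -1.6] w 21.9 ff 108.1
shift cm [0.11 0.14 4.13] rz 0.11 tilt fix tool xyz [-0.04  0.   -0.  ]
```

```bash
python3 -m handwheel '[[[0.11,0.13,1,0,0,0,0.1],[0,0,2.5,0,0,0,0.1],[0,0,2.5,0,0,0,0.1],[0,0,2,0,0,0,0.1],[0,0,1,0,0,0,0.1],[0,0,0,0,0,0,0.1],[0,0,0,0,0,0,0.1]]]'; python3 -c "
from h import *
goto([532,-15.2,94],25.85)"
```

```text
time_s: 26.9
ee_pos: [532.9, -16.6, 101.8]
tcp_rot: [3.062, 0.702, 0.002]
wrist_force: [0.1, -0.2, -1.0]
width: 21.4
finger_force: 108.0
t 26.9 pos [532.9 -16.6 101.8] head 25.83 F [ 0.1 -0.2 -1. ] w 21.4 ff 108.0
shift cm [-0.02 -0.16  0.78] rz -0.02 tilt fix tool xyz [ 0.03 -0.06  0.  ]
```

```bash
python3 -m handwheel '[[[0,-0.12,0.3,0,0,0,0.1],[0,0,0.3,0,0,0,0.1],[0,0,0,0,0,0,0.1],[0,0,0,0,0,0,0.1]]]'; python3 -c "
from h import *
goto([532,-15.2,91],25.85)"; python3 -m handwheel '[[[0,0,0.2,0,0,0,0.1],[0,0,0.2,0,0,0,0.1],[0,0,0,0,0,0,0.1],[0,0,0,0,0,0,0.1]]]'
```

```text
time_s: 27.4
ee_pos: [532.3, -15.3, 95.4]
tcp_rot: [3.062, 0.702, 0.002]
wrist_force: [1.3, -0.3, -0.8]
width: 21.7
finger_force: 108.0
t 27.4 pos [532.3 -15.3  95.4] head 25.84 F [ 1.3 -0.3 -0.8] w 21.7 ff 108.0
shift cm [-0.02 -0.02  0.44] rz -0.01 tilt fix tool xyz [ 0.01 -0.05 -0.  ]
time_s: 27.9
ee_pos: [532.3, -15.6, 91.6]
tcp_rot: [3.062, 0.702, 0.001]
wrist_force: [1.3, 0.1, 3.5]
width: 21.6
finger_force: 108.8
```

Contact at the lead-ins with lateral force small and balanced. Press on in small steps.

```bash
for i in 1 2 3; do python3 -m handwheel '[[[0,0,0.1,0,0,0,0.1],[0,0,0,0,0,0,0.1]]]' | sed -n '1,2p;4p' | tr '\n' ' '; echo; done
```

```text
time_s: 28.15 ee_pos: [531.8, -15.6, 90.0] wrist_force: [1.9, 0.6, 0.3] 
time_s: 28.4 ee_pos: [531.6, -15.4, 88.8] wrist_force: [1.3, 1.1, -4.6] 
time_s: 28.65 ee_pos: [531.6, -15.4, 88.0] wrist_force: [2.4, 0.4, -4.5]
```

```bash
for i in 1 2 3; do python3 -m handwheel '[[[0,0,0.08,0,0,0,0.1],[0,0,0,0,0,0,0.1]]]' | sed -n '1,2p;4p' | tr '\n' ' '; echo; done
```

```text
time_s: 28.9 ee_pos: [530.7, -15.8, 87.3] wrist_force: [-0.6, 1.2, -2.5] 
time_s: 29.15 ee_pos: [530.9, -15.8, 86.9] wrist_force: [-1.8, -0.3, 3.3] 
time_s: 29.4 ee_pos: [531.3, -15.7, 86.1] wrist_force: [-2.4, 0.7, 4.9]
```

```bash
for i in 1 2; do python3 -m handwheel '[[[0,0,0.06,0,0,0,0.1],[0,0,0,0,0,0,0.1],[0,0,0,0,0,0,0.1]]]' | sed -n '1,2p;4p' | tr '\n' ' '; echo; done
```

```text
time_s: 29.78 ee_pos: [531.4, -15.6, 86.1] wrist_force: [-3.5, -0.1, 11.2] 
time_s: 30.15 ee_pos: [531.4, -15.6, 86.1] wrist_force: [-5.3, 0.6, 16.5]
```

```bash
python3 -m handwheel '[[[-0.04,-0.02,-0.04,0,0,0,0.1],[0,0,0,0,0,0,0.1],[0,0,0,0,0,0,0.1],[0,0,0,0,0,0,0.1],[0,0,0,0,0,0,0.1]]]'; python3 - <<'E'
from h import *
import pickle
n=get_image("wrist");o=pickle.load(open("w.pkl","rb"))
t=np.radians(25.88);X=np.array([np.cos(t),np.sin(t),0]);Y=np.array([-np.sin(t),np.cos(t),0]);c0=np.array([532,-15.3,97.])
for nm,c in(("rest",o),("now",n)):
    g=cv2.cvtColor(c["img"],cv2.COLOR_BGR2GRAY).astype(np.float32)
    row=[]
    for x in range(44,76):
        v=[cv2.getRectSubPix(g,(1,1),tuple(map(float,proj(c,c0+x*X+y*Y))))[0,0] for y in range(-9,10,2)]
        row.append(int(np.mean(v)))
    print(nm,list(zip(range(44,76),row)))
    print(proj(c,c0+60*X), c["xyz"].round())
for i in range(2): goto([532,-15.2,86],25.85)
E
```

```text
time_s: 30.78
ee_pos: [531.4, -15.6, 86.1]
tcp_rot: [3.062, 0.701, 0.001]
wrist_force: [-3.1, -0.6, 12.7]
width: 21.7
finger_force: 110.1
rest [(44, 115), (45, 107), (46, 91), (47, 68), (48, 56), (49, 63), (50, 83), (51, 89), (52, 86), (53, 83), (54, 83), (55, 83), (56, 105), (57, 129), (58, 131), (59, 133), (60, 135), (61, 130), (62, 122), (63, 155), (64, 136), (65, 106), (66, 105), (67, 92), (68, 78), (69, 83), (70, 108), (71, 98), (72, 87), (73, 103), (74, 106), (75, 106)]
[253.20374198 111.60819938] [600.  19. 326.]
now [(44, 208), (45, 206), (46, 171), (47, 129), (48, 202), (49, 211), (50, 210), (51, 210), (52, 147), (53, 98), (54, 95), (55, 95), (56, 99), (57, 145), (58, 143), (59, 145), (60, 148), (61, 146), (62, 129), (63, 164), (64, 150), (65, 73), (66, 89), (67, 111), (68, 108), (69, 87), (70, 76), (71, 124), (72, 100), (73, 106), (74, 113), (75, 114)]
[252.76781534 129.56936269] [600.  18. 229.]
t 30.82 pos [531.4 -15.6  86.1] head 25.8 F [-2.8  0.1 12.2] w 21.6 ff 110.1
shift cm [ 0.07 -0.01  0.01] rz -0.05 tilt fix tool xyz [ 0.02 -0.02  0.  ]
t 30.82 pos [531.4 -15.6  86.1] head 25.8 F [-2.8  0.1 12.2] w 21.6 ff 110.1
shift cm [ 0.07 -0.01  0.01] rz -0.05 tilt fix tool xyz [ 0.02 -0.02  0.  ]
```

Far latch edge is back at its rest position (63 mm in both views). Quick check of the near one in the scene camera.

```bash
python3 - <<'E'
from h import *
import pickle
o=pickle.load(open("a.pkl","rb"))["scene"];n=get_image("scene")
t=np.radians(25.88);X=np.array([np.cos(t),np.sin(t),0]);c0=np.array([532,-15.3,0.])
for nm,sg in(("near",-1),("far",1)):
  for z in(40,60,90):
    u=proj(o,c0+sg*56*X+[0,0,z]).astype(int)
    T=o["img"][u[1]-7:u[1]+8,u[0]-6:u[0]+7];S=n["img"][u[1]-15:u[1]+16,u[0]-14:u[0]+15]
    r=cv2.minMaxLoc(cv2.matchTemplate(S,T,cv2.TM_CCOEFF_NORMED));print(nm,z,u,"corr",round(r[1],2),"shift",np.array(r[3])-8)
for z in(90,):
  a=proj(o,c0-56*X+[0,0,z]);b=proj(o,c0-59*X+[0,0,z]);print("3mm outward =",b-a)
s=state();print(s["wrist_force"],s["time_s"])
E
```

```text
near 40 [297 209] corr 0.43 shift [-6  6]
near 60 [298 202] corr 0.58 shift [ 0 -3]
near 90 [298 190] corr 0.78 shift [0 0]
far 40 [253 197] corr 0.43 shift [1 3]
far 60 [253 190] corr 0.41 shift [1 8]
far 90 [253 178] corr 0.42 shift [-1 -1]
3mm outward = [1.28362604 0.33482993]
[-2.36680637 -0.36445218 10.96136049] 30.875
```

```bash
python3 -m handwheel '[[[0,0,0,0,0,0,0.1],[0,0,0,0,0,0,0.1],[0,0,0,0,0,0,0.1],[0,0,0,0,0,0,0.1],[0,0,0,0,0,0,0.1],[0,0,0,0,0,0,0.1]]]' && python3 -c "
from h import *
f=state()['wrist_force'];print(f)
if 9<f[2]<16: print(sign_off())"
```

```text
time_s: 31.62
ee_pos: [531.4, -15.6, 86.1]
tcp_rot: [3.062, 0.701, 0.001]
wrist_force: [-3.9, 0.5, 12.0]
width: 21.3
finger_force: 110.1
[-3.90354091  0.5276032  11.95917372]
the job is handed in; nothing more can be done
None
```

The deep case, flat case and cover are stacked on the carrier and the cover is clicked in. I handed the job in at about 32 s with the arm still pressing the cover down at about 12 N. In the camera images both latches were back at rest; the near one was harder to see, so that check is less certain.

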